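Stop a refractometer rocking with a levelling wedge

TASK

The bench refractometer rocks because the foot at one corner, the one nearest the orange wedge, no longer reaches the bench. With your fingertips push the wedge along the bench, thin edge first, under that foot until it is just snug without jacking the instrument up, then press firmly down on top of the case above that foot to feel that it no longer rocks, and push the wedge a little farther and press again if it still dips. Only push and press: pick nothing up, do not shove the instrument along, leave the other things where they stand, and finish with your hand clear.

Things in the scene. Friction and masses are not known exactly. Their poses are not given: they have to be found in the camera images.
- refractometer: bench-top refractometer, 3 kg, low beige and dark grey box 280 (its x) x 250 mm (its y), loose on four domed rubber feet, 22 mm wide and tall, centred at (+-110, +-105) mm; case from 22 to 112 mm above the bench. Origin: under its middle at bench level, x towards the display. Unwedged, 2 to 5 N down on the corner of the short foot (more if the fingertip drags) tip it about the other diagonal
- loose_corner (a point): the place to press: point on the flat top of the case straight above the short foot, 112 mm above the bench, 20 mm in from the side of the case that faces the wedge and 30 mm in from the display end; a firm press is about 8 N, under which a well wedged case gives less than 1 mm; moves with the case, same axes
- foot_point (a point): point at bench level straight below the short foot, at (+110, -105) mm in the case's frame, 20 mm in from the side of the case that faces the wedge. The foot is seized too short: it hangs 4 to 7.5 mm above this point, differing every time; moves with the case, same axes
- wedge: loose orange plastic levelling wedge flat on the bench, 120 mm long, 44 mm wide, 70 g, rising evenly from 2 mm at the thin edge to 18 mm at the thick end. Origin: middle of its underside; x points from thick end to thin edge, which roughly faces the short foot. It slides under 1 N until the foot bears on its slope; then the push needed climbs quickly (3 to 6 N is snug; 12 N shoves the case)
- wedge_thick_end (a point): centre of the upright flat face of the wedge's thick end (44 mm wide, 18 mm high), where to push; 60 mm behind the wedge's origin, 9 mm above the bench, same axes as the wedge
- flask_white: glass volumetric flask with white stopper, 60 mm across the bulb, 169 mm tall, origin under its middle; bystander
- flask_yellow: the same flask with a yellow stopper; bystander
- beaker_near: small glass beaker, 43 mm across, 54 mm tall, origin under its middle, beyond the wedge; bystander
- beaker_far: small glass beaker like the other, to the right of the wedge; bystander
- sample_jar: amber sample jar with red cap, 58 mm across, 78 mm tall, origin under its middle, beside the case on the robot's side of the wedge; bystander
- wash_bottle: white wash bottle with blue cap and spout, 66 mm across, 180 mm tall, origin under its middle; bystander
- syringe: clear plastic syringe lying on the bench, about 130 mm long and 14 mm thick; bystander

How it is judged:
By the outcome, as a careful person would: the job done as asked, in the order asked, and still so for the second after the job is handed in, with the robot touching nothing.
It also fails if it takes over 67 s, if anything falls off the work surface, if the arm or the gripper's body presses on something with over 40 N, if the wrist force passes 120 N, or if a joint passes its speed limit or range.

ROBOT

A 6-joint arm with a two-finger parallel gripper is mounted at the origin on the work surface. World frame = base frame: x ahead of the robot, y to its left, z up, the work surface at z = 0. Lengths are in m, angles in rad, forces in N, time in s.
With the tool pointing down it reaches from about 0.225 to 0.725 m from the base axis. Payload 3.1 kg.
Tool frame: the origin (TCP) lies midway between the tips of the shut fingers; the grasp point (between the pads) lies 19 mm behind it; z points along the fingers, y is the line along which they close (so a half turn about z gives the same grasp; the last joint's range is limited). The gripper opens to 85 mm and grips with 20 to 120 N. Pads are 22 mm wide; open, the fingers measure 114 mm over their backs; the gripper's body (76 mm by 85 mm) begins 54 mm behind the grasp point. The pads swing forward as they close: fully open they stand 13 mm farther back than shut.
Start: joints at [1.002, 0.048, 0.099, 1.622, 0, 1.443], TCP at [0.224, 0.475, 0.231] pointing down, gripper open.
Joint ranges: [-2.91, 2.91], [-0.99, 1.94], [-1.21, 1.42], [-2.12, 2.29], [-1.49, 1.47], [-3.14, 3.14]. Speed limits (rad/s): [2.79, 2.79, 3.14, 3.14, 3.14, 3.14].

INTERFACE

Orientations are given as a 3x3 rotation matrix whose columns are the frame's x, y, z axes.
In Python, from cell import env, viewer, ticket gives the robot as it stands.
- The arm moves only by the tool apply_moves, never from a script. Its argument "commands" is a list of rows, each an object of numbers: "x", "y", "z": the shift along the tool's x, y, z scaled (see below); "rx", "ry", "rz": the turn, a rotation vector about the tool's x, y, z scaled (see below). A call has 1 to 8 rows; each row shifts and turns the commanded pose from where the row before left it, along the tool's axes as they then stand; what a row does not reach is not made up. The controller multiplies each number of a shift by 0.04 m and each number of a turn by 0.1 rad. A row lasts 1/12 s, in which the tool goes at most 41.7 mm and 7.16 degrees, less where a joint would pass 70% of its speed; a pose out of reach is approached as far as the arm can. A call with a number of a shift or a turn outside -1 to 1 is refused whole. A call with a gripper value outside its range is refused whole. "claw" is the opening, from -1 (shut) to 1 (fully open), so that 0 is half open, set as the call begins (left out, the last holds). The fingers move at their own pace and stop on an object; "grip_force" is the grip in N (left out, the last holds). Time passes only in rows, so rows that do not move let the fingers close. It gives the time, the measured TCP pose, the force, the opening and the grip force at its end, in the units of the state.
- env.state(): the state, without advancing time (a new reading comes with each control period).
- viewer.capture(name): name is "side" or "top" or "wrist"; returns a dict with "image" (480x640x3 uint8, red, green, blue), "intrinsics" (3x3 intrinsics, pixels), "eye" and "attitude" of the camera in the world; the wrist camera has in their place "T_tool_cam" (4x4, takes a point from camera to tool coordinates, whose origin is the TCP and whose axes are the flange's). Camera axes: x right, y up, looking along -z (the intrinsics and any distortion apply to the point x, -y, -z); pixel columns grow to the right and rows downward; lengths in m; the calibration is good to about 2 mm. A picture is of the moment at which its call begins: read the wrist's pose just before it. There is no depth.
- ticket.close_job(): hands the job in; it is judged then, once.
The state is a dict: "clock": time; "joint_pos": joint angles; "qvel": joint speeds; "tau": joint torques, N m; "tool_pos": TCP position; "orientation": TCP orientation; "wrist_force": force on the tool from outside, world axes, zero at the start; "wrist_torque": the same for the moment, N m; "gripper_width": finger opening in m; "gripper_force": force on a finger pad.
Only numpy, scipy, OpenCV 4.12 (cv2) and the standard library are available. Lean on these libraries where they do the work, as an engineer would, in place of code of your own. Each camera call takes 0.05 s, during which the arm holds its last target. There are 200 camera calls.

## Working session

There is one attempt and no reset: what is moved stays moved. The work goes in short steps, Python scripts to look and compute and a tool call to move; the robot and the scene stay as the last step left them, time stands still between calls to the robot, and variables do not carry over. Pictures are saved under pics/ and viewed, at most 10 in all, crops included, and the job is handed in when it is done.

Besides the shell and the picture viewer there is one more tool, called after "Emit:" in YAML: its name, and indented under it one key for each argument. apply_moves: Moves the arm, as the interface text tells. Shifts and turns lie within -1 to 1; 1 stands for 0.04 m of shift or 0.1 rad of turn. Its arguments: {"type":"object","properties":{"commands":{"type":"array"},"claw":{"type":"number"},"grip_force":{"type":"number"}},"required":["commands"]}

```bash
mkdir -p pics
python3 - <<'E'
from cell import env, viewer
import cv2,json,pickle
s=env.state();print({k:s[k] for k in('clock','tool_pos','orientation','wrist_force','gripper_width')})
for n in('top','side'):
    c=viewer.capture(n);cv2.imwrite(f'pics/{n}0.png',c['image'][:,:,::-1]);pickle.dump(c,open(n+'.pkl','wb'))
    print(n,c['intrinsics'],c['eye'],c['attitude'],[k for k in c])
E
```

```text
{'clock': 0.0, 'tool_pos': array([0.22369683, 0.47428311, 0.23011219]), 'orientation': array([[-9.04383676e-01,  4.26718340e-01, -1.27450469e-03],
       [ 4.26720131e-01,  9.04381574e-01, -1.97423287e-03],
       [ 3.10197188e-04, -2.32932079e-03, -9.99997239e-01]]), 'wrist_force': array([ 0.80421834, -0.51905494, -0.00099284]), 'gripper_width': 0.08545389931153052}
top [[498.93719959   0.         322.8408963 ]
 [  0.         498.93719959 238.06366147]
 [  0.           0.           1.        ]] [0.37863873 0.04594633 1.45124006] [[-2.78024590e-02  9.92544382e-01 -1.18670439e-01]
 [-9.99607845e-01 -2.80027839e-02 -2.06430355e-05]
 [-3.34359178e-03  1.18623328e-01  9.92933697e-01]] ['image', 'intrinsics', 'eye', 'attitude']
side [[518.48716837   0.         322.93164952]
 [  0.         518.48716837 239.84101365]
 [  0.           0.           1.        ]] [ 0.31531866 -0.77076692  1.03291891] [[ 0.95920296  0.19821296 -0.20159687]
 [-0.28228677  0.71085329 -0.64420631]
 [ 0.01561576  0.67483273  0.73780548]] ['image', 'intrinsics', 'eye', 'attitude']
```

View pics/top0.png

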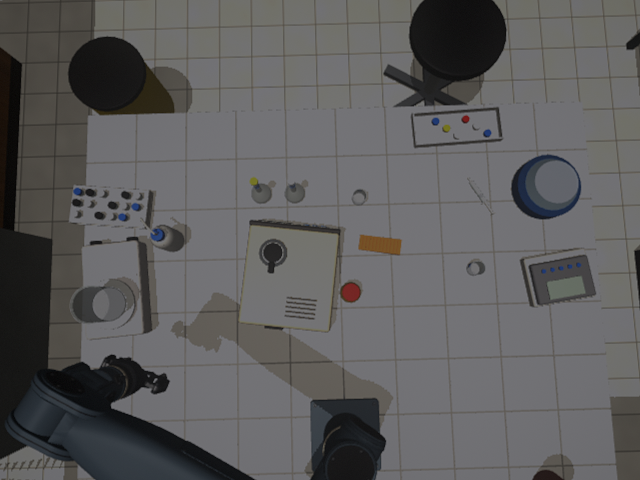

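View pics/side0.png

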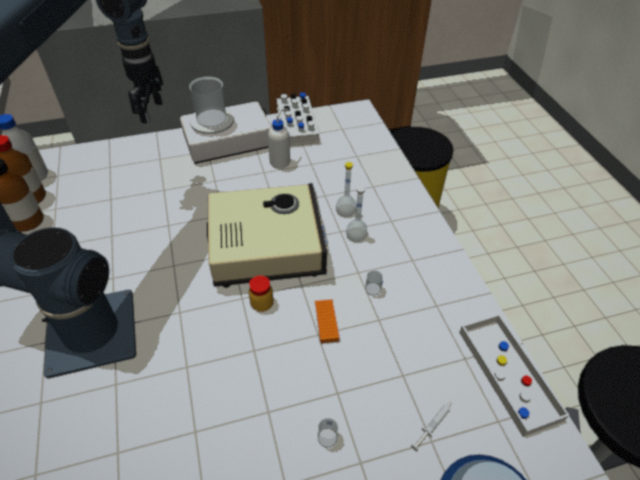

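Both pictures show the case in the middle: top-view corners about (250,221), (340,231), (330,331), (239,321), display end up. The wedge is at (380,245), its long axis pointing at the case's right side, with the jar at (350,292), a beaker at (359,197) and the flasks at (262,190) and (295,190). I'll enlarge this area.

Run:
```python
import cv2
i=cv2.imread('pics/top0.png')[185:335,230:420]
cv2.imwrite('pics/c1.png',cv2.convertScaleAbs(cv2.resize(i,None,fx=4,fy=4,interpolation=cv2.INTER_CUBIC),alpha=1.3))
j=cv2.imread('pics/side0.png')[175:355,195:395]
cv2.imwrite('pics/c2.png',cv2.resize(j,None,fx=3.3,fy=3.3,interpolation=cv2.INTER_CUBIC))
```

```text
(no output)
```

View pics/c1.png

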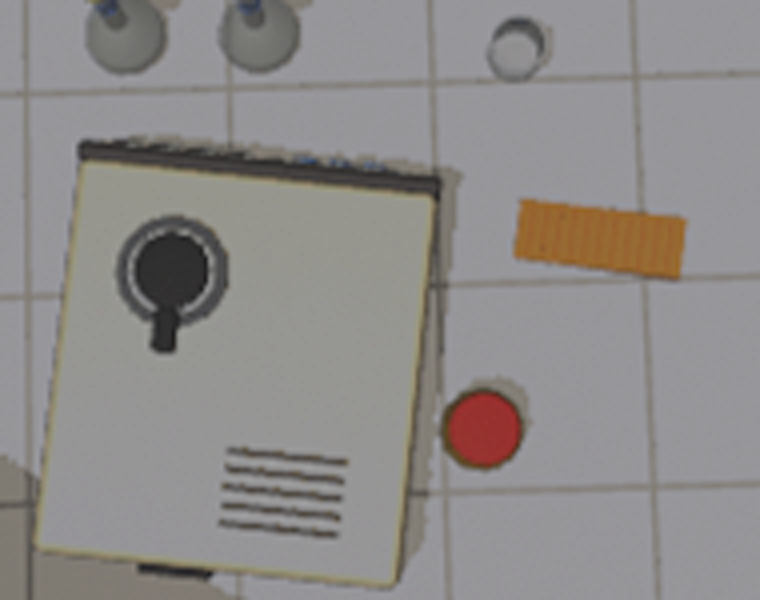

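View pics/c2.png

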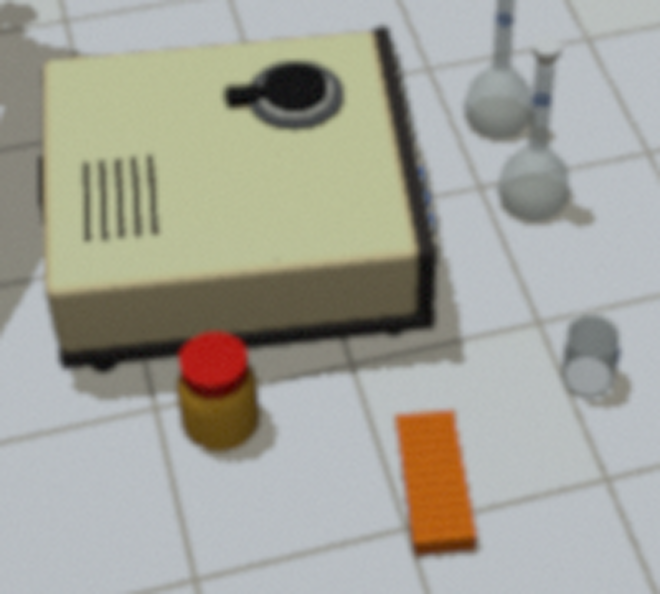

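The top crop shows the case's top corners at crop pixels (79,142), (440,180), (395,586) and (36,548). The wedge's thin edge runs (519,199)-(514,258) and its thick top edge (685,218)-(680,278). In the side crop the thin edge is at (397,416)-(453,411) and the thick bottom at (416,552)-(476,548).

```bash
cat > h.py <<'E'
import numpy as np,pickle
def ray(c,px,z):
    d=np.linalg.inv(c['intrinsics'])@np.array([px[0],px[1],1.]);d=np.array(c['attitude'])@[d[0],-d[1],-d[2]]
    e=np.array(c['eye']);return e+d*(z-e[2])/d[2]
E
python3 - <<'E'
from h import *
np.set_printoptions(precision=4,suppress=True)
t=pickle.load(open('top.pkl','rb'));s=pickle.load(open('side.pkl','rb'))
T=lambda p,z:ray(t,((p[0]+.5)/4+230-.5,(p[1]+.5)/4+185-.5),z)
S=lambda p,z:ray(s,((p[0]+.5)/3.3+195-.5,(p[1]+.5)/3.3+175-.5),z)
C=[T(p,.112) for p in((79,142),(440,180),(395,586),(36,548))]
print(np.array(C)[:,:2])
print('sides',[np.linalg.norm(C[i]-C[i-1]) for i in range(4)])
ctr=np.mean(C,0)[:2]
x=(C[0]+C[1]-C[2]-C[3])[:2];x/=np.linalg.norm(x);y=np.array([-x[1],x[0]])
print('ctr',ctr,'yaw',np.degrees(np.arctan2(x[1],x[0])))
print('foot',ctr+.11*x-.105*y)
Sc=[S((46,290),.112),S((416,252),.112)];print('side-view near top corners (rear, front beige)',np.array(Sc))
W=[T((519,199),.002),T((514,258),.002),T((685,218),.018),T((680,278),.018)]
print('wedge top view',np.array(W)[:,:2]);W2=[S((397,416),.002),S((453,411),.002),S((416,552),0),S((476,548),0)]
print('wedge side',np.array(W2)[:,:2])
for w in(W,W2):
    a=(w[0]+w[1])/2;b=(w[2]+w[3])/2;d=(a-b)[:2];print('thin',a,'thick',b,'len',np.linalg.norm(d),'yaw',np.degrees(np.arctan2(d[1],d[0])),'w',np.linalg.norm(w[0]-w[1]))
print('jar',T((483,428),.078),'beaker',T((517,50),.05), 'bkfar',ray(t,(475,268),.05))
E
```

```text
[[ 0.5934  0.2441]
 [ 0.5604 -0.0001]
 [ 0.2906  0.0382]
 [ 0.3219  0.2754]]
sides [np.float64(0.27325750949203087), np.float64(0.24640772813948553), np.float64(0.272583399871079), np.float64(0.23923878818432198)]
ctr [0.4416 0.1394] yaw -7.333318964555911
foot [0.5373 0.0212]
side-view near top corners (rear, front beige) [[0.2931 0.0361 0.112 ]
 [0.5518 0.0004 0.112 ]]
wedge top view [[ 0.5597 -0.0612]
 [ 0.5165 -0.056 ]
 [ 0.5405 -0.1794]
 [ 0.4971 -0.1738]]
wedge side [[ 0.5216 -0.0579]
 [ 0.5627 -0.0648]
 [ 0.5033 -0.1712]
 [ 0.5443 -0.1795]]
thin [ 0.5381 -0.0586  0.002 ] thick [ 0.5188 -0.1766  0.018 ] len 0.11957296238299284 yaw 80.7217759864283 w 0.04355298914940545
thin [ 0.5422 -0.0614  0.002 ] thick [ 0.5238 -0.1753  0.    ] len 0.1154092967394262 yaw 80.83404303535534 w 0.04165680392367459
jar [ 0.3931 -0.0252  0.078 ] beaker [ 0.6609 -0.0602  0.05  ] bkfar [ 0.4495 -0.3784  0.05  ]
```

Emit:
apply_moves:
  commands:
    - {"x":-0.75,"y":-0.68}
    - {"x":-0.75,"y":-0.68}
    - {"x":-0.75,"y":-0.68}
    - {"x":-0.75,"y":-0.68}
    - {"x":-0.75,"y":-0.68}
    - {"x":-0.75,"y":-0.68}
    - {"x":-0.75,"y":-0.68}
    - {"x":-0.75,"y":-0.68}
  claw: -0.75

```text
schema error: expected keys x, y, z, rx, ry, rz
```

Emit:
apply_moves:
  commands:
    - {"x":-0.75,"y":-0.68}
    - {"x":-0.75,"y":-0.68}
    - {"x":-0.75,"y":-0.68}
    - {"x":-0.75,"y":-0.68}
    - {"x":-0.75,"y":-0.68}
    - {"x":-0.75,"y":-0.68}
    - {"x":-0.75,"y":-0.68}
    - {"x":-0.75,"y":-0.68}

```text
schema error: expected keys x, y, z, rx, ry, rz
```

Emit:
apply_moves:
  commands:
    - {"x":-0.75,"y":-0.68}
    - {"x":-0.75,"y":-0.68}
    - {"rz":1}
    - {"rz":1}
    - {"rz":1}
    - {"rz":1}
    - {"rz":1}
    - {"rz":1}

```text
schema error: expected keys x, y, z, rx, ry, rz
```

Emit:
apply_moves:
  commands:
    - {"rz":1}
    - {"rz":1}
    - {"rz":1}
    - {"rz":1}
    - {"rz":1}
    - {"rz":1}
    - {"rz":0.7}
    - {}

```text
schema error: expected keys x, y, z, rx, ry, rz
```

All six keys are needed in every row.

Emit:
apply_moves:
  commands:
    - {"x":-0.75,"y":-0.68,"z":0,"rx":0,"ry":0,"rz":0}
    - {"x":-0.75,"y":-0.68,"z":0,"rx":0,"ry":0,"rz":0}
    - {"x":-0.75,"y":-0.68,"z":0,"rx":0,"ry":0,"rz":0}
    - {"x":-0.75,"y":-0.68,"z":0,"rx":0,"ry":0,"rz":0}
    - {"x":-0.75,"y":-0.68,"z":0,"rx":0,"ry":0,"rz":0}
    - {"x":-0.75,"y":-0.68,"z":0,"rx":0,"ry":0,"rz":0}
    - {"x":-0.75,"y":-0.68,"z":0,"rx":0,"ry":0,"rz":0}
    - {"x":-0.75,"y":-0.68,"z":0,"rx":0,"ry":0,"rz":0}
  claw: -0.75

```text
clock: 0.77
tool_pos: [0.3482, 0.1738, 0.231]
orientation: [[-0.905, 0.426, -0.0], [0.426, 0.905, -0.0], [0.0, -0.0, -1.0]]
wrist_force: [0.7, 0.0, -0.9]
gripper_width: 0.0106
gripper_force: 0.0
```

Emit:
apply_moves:
  commands:
    - {"x":-0.75,"y":-0.68,"z":0,"rx":0,"ry":0,"rz":0}
    - {"x":-0.75,"y":-0.68,"z":0,"rx":0,"ry":0,"rz":0}
    - {"x":-0.75,"y":-0.68,"z":0,"rx":0,"ry":0,"rz":0}
    - {"x":-0.75,"y":-0.68,"z":0,"rx":0,"ry":0,"rz":0}
    - {"x":-0.75,"y":-0.68,"z":0,"rx":0,"ry":0,"rz":0}
    - {"x":-0.75,"y":-0.68,"z":0,"rx":0,"ry":0,"rz":0}
    - {"x":-0.75,"y":-0.68,"z":0,"rx":0,"ry":0,"rz":0}
    - {"x":-0.75,"y":-0.68,"z":0,"rx":0,"ry":0,"rz":0}

```text
clock: 1.43
tool_pos: [0.4725, -0.1256, 0.2308]
orientation: [[-0.904, 0.427, -0.0], [0.427, 0.904, 0.0], [0.001, 0.0, -1.0]]
wrist_force: [-0.1, 1.1, 0.1]
gripper_width: 0.0106
gripper_force: 0.0
```

Emit:
apply_moves:
  commands:
    - {"x":-0.75,"y":-0.68,"z":0,"rx":0,"ry":0,"rz":0}
    - {"x":-0.75,"y":-0.68,"z":0,"rx":0,"ry":0,"rz":0}
    - {"x":0,"y":0,"z":0,"rx":0,"ry":0,"rz":1}
    - {"x":0,"y":0,"z":0,"rx":0,"ry":0,"rz":1}
    - {"x":0,"y":0,"z":0,"rx":0,"ry":0,"rz":1}
    - {"x":0,"y":0,"z":0,"rx":0,"ry":0,"rz":1}
    - {"x":0,"y":0,"z":0,"rx":0,"ry":0,"rz":1}
    - {"x":0,"y":0,"z":0,"rx":0,"ry":0,"rz":1}

```text
clock: 2.1
tool_pos: [0.5032, -0.1983, 0.2305]
orientation: [[-0.501, 0.865, -0.001], [0.865, 0.501, 0.001], [0.001, -0.001, -1.0]]
wrist_force: [-0.6, 0.7, 0.8]
gripper_width: 0.0104
gripper_force: 0.0
```

Emit:
apply_moves:
  commands:
    - {"x":0,"y":0,"z":0,"rx":0,"ry":0,"rz":1}
    - {"x":0,"y":0,"z":0,"rx":0,"ry":0,"rz":1}
    - {"x":0,"y":0,"z":0,"rx":0,"ry":0,"rz":1}
    - {"x":0,"y":0,"z":0,"rx":0,"ry":0,"rz":1}
    - {"x":0,"y":0,"z":0,"rx":0,"ry":0,"rz":1}
    - {"x":0,"y":0,"z":0,"rx":0,"ry":0,"rz":1}
    - {"x":0,"y":0,"z":0,"rx":0,"ry":0,"rz":0.7}
    - {"x":0,"y":0,"z":0,"rx":0,"ry":0,"rz":0}

```text
clock: 2.77
tool_pos: [0.5032, -0.1982, 0.2306]
orientation: [[0.141, 0.99, -0.001], [0.99, -0.141, 0.001], [0.0, -0.001, -1.0]]
wrist_force: [-0.6, -0.4, -0.4]
gripper_width: 0.0107
gripper_force: 0.0
```

```bash
cat > st.py <<'E'
from cell import env
import numpy as np
np.set_printoptions(precision=4,suppress=True)
s=env.state();print(s['clock'],s['tool_pos'],s['wrist_force'],s['gripper_width'],'j',s['joint_pos']);print(s['orientation'])
E
python3 st.py
```

```text
2.7667 [ 0.5032 -0.1982  0.2306] [-0.6289 -0.3638 -0.4102] 0.01072204344003794 j [-0.4993  0.0908  0.1429  1.6243 -0.      1.2126]
[[ 0.1407  0.9901 -0.0013]
 [ 0.9901 -0.1407  0.0007]
 [ 0.0005 -0.0013 -1.    ]]
```

Emit:
apply_moves:
  commands:
    - {"x":-0.36,"y":0.44,"z":0,"rx":0,"ry":0,"rz":-0.37}
    - {"x":0,"y":0,"z":1,"rx":0,"ry":0,"rz":0}
    - {"x":0,"y":0,"z":1,"rx":0,"ry":0,"rz":0}
    - {"x":0,"y":0,"z":1,"rx":0,"ry":0,"rz":0}
    - {"x":0,"y":0,"z":1,"rx":0,"ry":0,"rz":0}
    - {"x":0,"y":0,"z":0.9,"rx":0,"ry":0,"rz":0}
    - {"x":0,"y":0,"z":0,"rx":0,"ry":1,"rz":0}
    - {"x":0,"y":0,"z":0,"rx":0,"ry":1,"rz":0}

```text
clock: 3.43
tool_pos: [0.5139, -0.2094, 0.0293]
orientation: [[0.098, 0.995, 0.01], [0.973, -0.098, 0.21], [0.21, -0.011, -0.978]]
wrist_force: [0.0, -0.9, 0.5]
gripper_width: 0.0109
gripper_force: 0.0
```

```bash
python3 st.py
python3 - <<'E'
from cell import viewer
import cv2
c=viewer.capture('wrist');cv2.imwrite('pics/w1.png',c['image'][:,:,::-1]);print(c['T_tool_cam'],c['intrinsics'])
E
```

```text
3.4333 [ 0.5139 -0.2094  0.0293] [ 0.0382 -0.8858  0.5393] 0.010877921866164392 j [-0.6102  0.2787 -0.0616  1.3443  0.1785  1.0492]
[[ 0.0976  0.9952  0.0102]
 [ 0.9729 -0.0976  0.2095]
 [ 0.2095 -0.0105 -0.9777]]
[[ 5.03755827e-04  9.55430803e-01  2.95214712e-01  7.54418439e-02]
 [ 9.99999658e-01 -2.87592456e-04 -7.75642115e-04  7.00737002e-04]
 [-6.56170845e-04  2.95215001e-01 -9.55430621e-01 -1.41046038e-01]
 [ 0.00000000e+00  0.00000000e+00  0.00000000e+00  1.00000000e+00]] [[431.79863802   0.         320.32261877]
 [  0.         431.79863802 239.20018399]
 [  0.           0.           1.        ]]
```

View pics/w1.png

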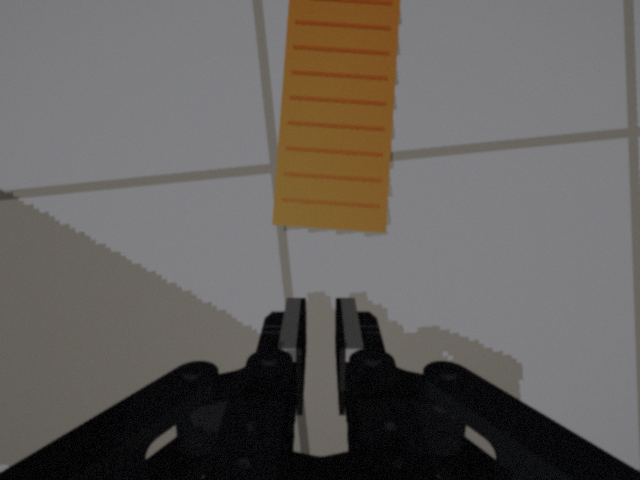

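The wrist view shows the thick end's top edge at (274,222)-(386,232), slightly right of the finger centre line. It is a clean approach.

```bash
cat > wr.py <<'E'
from h import *
from cell import env
def cam(c,s):
    T=np.array(c['T_tool_cam']);R=np.array(s['orientation'])
    return dict(intrinsics=c['intrinsics'],eye=np.array(s['tool_pos'])+R@T[:3,3],attitude=R@T[:3,:3])
E
python3 - <<'E'
from wr import *
from cell import viewer
np.set_printoptions(precision=4,suppress=True)
s=env.state();c=cam(viewer.capture('wrist'),s)
a=ray(c,(274,222),.018);b=ray(c,(386,232),.018);m=(a+b)/2;e=(a-b)
print(s['tool_pos'],a,b,m,np.linalg.norm(e),'yaw',np.degrees(np.arctan2(-e[0],e[1]))+0, np.degrees(np.arctan2(e[1],e[0]))-90)
for p in((294,0),(400,0)):print(ray(c,p,.005))
E
```

```text
[ 0.5157 -0.2155  0.0307] [ 0.5024 -0.1778  0.018 ] [ 0.545  -0.1861  0.018 ] [ 0.5237 -0.182   0.018 ] 0.04338575007255944 yaw 79.00825167786272 79.00825167786272
[ 0.5187 -0.0915  0.005 ]
[ 0.5605 -0.0959  0.005 ]
```

Emit:
apply_moves:
  commands:
    - {"x":0.11,"y":0.06,"z":0.3,"rx":0,"ry":0,"rz":0}
    - {"x":0.11,"y":0.06,"z":0.3,"rx":0,"ry":0,"rz":0}
    - {"x":0,"y":0,"z":0,"rx":0,"ry":0,"rz":0}
    - {"x":0,"y":0,"z":0,"rx":0,"ry":0,"rz":0}

```text
clock: 3.87
tool_pos: [0.5247, -0.2002, 0.0127]
orientation: [[0.098, 0.995, 0.018], [0.975, -0.1, 0.198], [0.199, -0.002, -0.98]]
wrist_force: [0.2, -0.5, -0.0]
gripper_width: 0.0106
gripper_force: 0.0
```

Emit:
apply_moves:
  commands:
    - {"x":0.122,"y":-0.007,"z":0.026,"rx":0,"ry":0,"rz":0}
    - {"x":0.122,"y":-0.007,"z":0.026,"rx":0,"ry":0,"rz":0}
    - {"x":0.122,"y":-0.007,"z":0.026,"rx":0,"ry":0,"rz":0}
    - {"x":0.122,"y":-0.007,"z":0.026,"rx":0,"ry":0,"rz":0}
    - {"x":0.122,"y":-0.007,"z":0.026,"rx":0,"ry":0,"rz":0}
    - {"x":0.122,"y":-0.007,"z":0.026,"rx":0,"ry":0,"rz":0}
    - {"x":0.122,"y":-0.007,"z":0.026,"rx":0,"ry":0,"rz":0}
    - {"x":0.122,"y":-0.007,"z":0.026,"rx":0,"ry":0,"rz":0}

```text
clock: 4.53
tool_pos: [0.5275, -0.1625, 0.0139]
orientation: [[0.101, 0.995, 0.022], [0.975, -0.103, 0.196], [0.197, 0.001, -0.98]]
wrist_force: [0.2, -2.9, 2.9]
gripper_width: 0.0107
gripper_force: 1.7
```

```bash
python3 st.py
python3 - <<'E'
from cell import viewer
import cv2,numpy as np,pickle
c=viewer.capture('top');pickle.dump(c,open('top2.pkl','wb'))
i=c['image'][185:335,230:420,::-1]
cv2.imwrite('pics/c3.png',cv2.convertScaleAbs(cv2.resize(i,None,fx=4,fy=4,interpolation=cv2.INTER_CUBIC),alpha=1.3))
w=viewer.capture('wrist')['image'][:,:,::-1];cv2.imwrite('pics/w2.png',w)
E
```

```text
4.5333 [ 0.5275 -0.1625  0.0139] [ 0.1995 -2.8848  2.9004] 0.010654666822616893 j [-0.5253  0.248  -0.1285  1.2753  0.1817  1.1412]
[[ 0.1007  0.9947  0.0218]
 [ 0.9751 -0.103   0.1963]
 [ 0.1975  0.0014 -0.9803]]
```

View pics/w2.png

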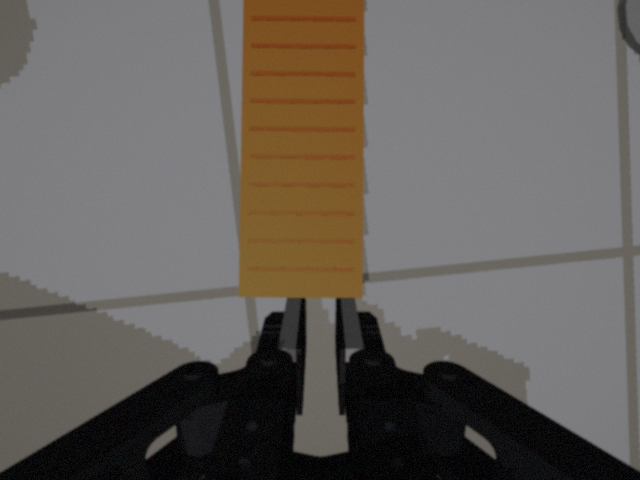

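The wrist view shows the wedge square against the fingertips: thick edge (240,297)-(362,297), with the fingers about 7 mm right of its centre.

```bash
python3 st.py
python3 - <<'E'
from wr import *
from cell import viewer
np.set_printoptions(precision=4,suppress=True)
s=env.state();c=cam(viewer.capture('wrist'),s)
a=ray(c,(240,297),.018);b=ray(c,(362,297),.018);m=(a+b)/2
print(a,b,m,np.linalg.norm(a-b));x=np.array(s['orientation'])[:2,0];x/=np.linalg.norm(x);f=np.array([.536,.022])
n=np.array([-x[1],x[0]]);print('lateral of foot (left +)',n@(f-m[:2]),'along',x@(f-m[:2]))
E
```

```text
4.6333 [ 0.5274 -0.1617  0.0137] [-0.661  -0.936   1.3199] 0.010934248359083194 j [-0.5246  0.2482 -0.1289  1.2758  0.1827  1.1408]
[[ 0.0998  0.9948  0.0213]
 [ 0.9749 -0.1021  0.1977]
 [ 0.1988  0.001  -0.98  ]]
[ 0.5012 -0.1483  0.018 ] [ 0.5438 -0.1527  0.018 ] [ 0.5225 -0.1505  0.018 ] 0.04284552507869823
lateral of foot (left +) 0.004132876424199496 along 0.1729849663216804
```

View pics/c3.png

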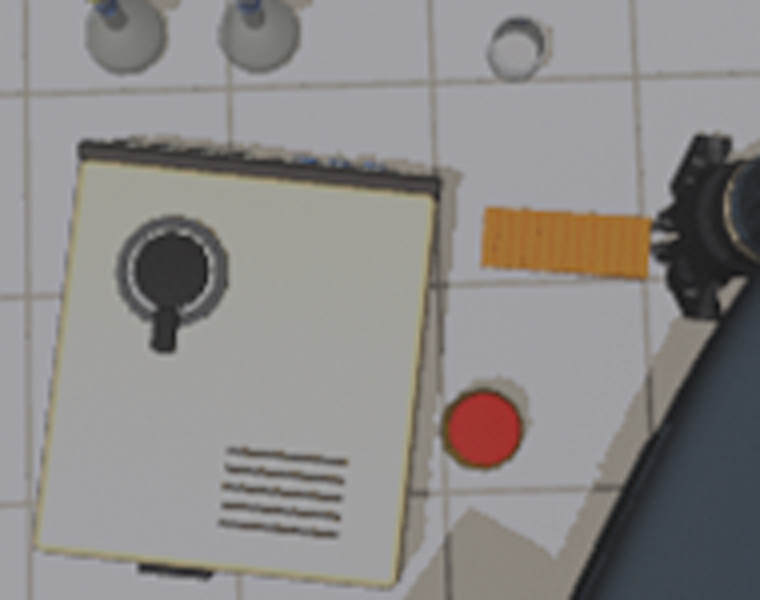

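The top view confirms it: the wedge at (482..650, 207..277) lines up with the foot to within about 4 mm, and nothing else has moved. I'll lower the tips and keep pushing.

Emit:
apply_moves:
  commands:
    - {"x":-0.07,"y":0,"z":0.11,"rx":0,"ry":0,"rz":0}
    - {"x":0,"y":0,"z":0,"rx":0,"ry":0,"rz":0}
    - {"x":0.122,"y":-0.007,"z":0.025,"rx":0,"ry":0,"rz":0}
    - {"x":0.122,"y":-0.007,"z":0.025,"rx":0,"ry":0,"rz":0}
    - {"x":0.122,"y":-0.007,"z":0.025,"rx":0,"ry":0,"rz":0}
    - {"x":0.122,"y":-0.007,"z":0.025,"rx":0,"ry":0,"rz":0}
    - {"x":0.122,"y":-0.007,"z":0.025,"rx":0,"ry":0,"rz":0}
    - {"x":0.122,"y":-0.007,"z":0.025,"rx":0,"ry":0,"rz":0}

```text
clock: 5.35
tool_pos: [0.5282, -0.1336, 0.0083]
orientation: [[0.1, 0.995, 0.02], [0.975, -0.102, 0.198], [0.199, 0.0, -0.98]]
wrist_force: [0.0, -0.9, -0.4]
gripper_width: 0.0106
gripper_force: 0.1
```

Emit:
apply_moves:
  commands:
    - {"x":0.122,"y":-0.007,"z":0.025,"rx":0,"ry":0,"rz":0}
    - {"x":0.122,"y":-0.007,"z":0.025,"rx":0,"ry":0,"rz":0}
    - {"x":0.122,"y":-0.007,"z":0.025,"rx":0,"ry":0,"rz":0}
    - {"x":0.122,"y":-0.007,"z":0.025,"rx":0,"ry":0,"rz":0}
    - {"x":0.122,"y":-0.007,"z":0.025,"rx":0,"ry":0,"rz":0}
    - {"x":0,"y":0,"z":0,"rx":0,"ry":0,"rz":0}

```text
clock: 5.85
tool_pos: [0.5292, -0.1082, 0.0082]
orientation: [[0.1, 0.995, 0.02], [0.975, -0.102, 0.198], [0.199, -0.0, -0.98]]
wrist_force: [-0.6, -0.1, -0.3]
gripper_width: 0.0109
gripper_force: 0.0
```

```bash
python3 st.py
python3 - <<'E'
from cell import viewer
import cv2,numpy as np,pickle
c=viewer.capture('wrist');pickle.dump(c,open('w3.pkl','wb'))
w=c['image'][:,:,::-1]
hsv=cv2.cvtColor(w,cv2.COLOR_BGR2HSV);m=cv2.inRange(hsv,(8,150,80),(20,255,255))
for r in (40,120,200,250,280,290,295,300,305):
    x=np.flatnonzero(m[r]);print(r,(x.min(),x.max()) if len(x) else None)
E
```

```text
5.85 [ 0.5292 -0.1082  0.0082] [-0.6095 -0.0988 -0.3125] 0.010903927048588927 j [-0.4376  0.2075 -0.1884  1.242   0.1893  1.2288]
[[ 0.0998  0.9948  0.0201]
 [ 0.9748 -0.1018  0.1984]
 [ 0.1994 -0.0002 -0.9799]]
40 (np.int64(243), np.int64(366))
120 (np.int64(243), np.int64(366))
200 (np.int64(243), np.int64(367))
250 (np.int64(242), np.int64(367))
280 (np.int64(242), np.int64(367))
290 (np.int64(242), np.int64(366))
295 (np.int64(242), np.int64(367))
300 None
305 None
```

Emit:
apply_moves:
  commands:
    - {"x":0.061,"y":-0.0035,"z":0.0125,"rx":0,"ry":0,"rz":0}
    - {"x":0.061,"y":-0.0035,"z":0.0125,"rx":0,"ry":0,"rz":0}
    - {"x":0.061,"y":-0.0035,"z":0.0125,"rx":0,"ry":0,"rz":0}
    - {"x":0.061,"y":-0.0035,"z":0.0125,"rx":0,"ry":0,"rz":0}
    - {"x":0,"y":0,"z":0,"rx":0,"ry":0,"rz":0}

```text
clock: 6.32
tool_pos: [0.5298, -0.099, 0.0081]
orientation: [[0.101, 0.995, 0.02], [0.975, -0.103, 0.198], [0.199, -0.0, -0.98]]
wrist_force: [0.0, 0.3, -0.3]
gripper_width: 0.0104
gripper_force: 0.0
```

```bash
cat > fa.py <<'E'
from cell import env,viewer
import numpy as np
np.set_printoptions(precision=4,suppress=True)
F=[];
for i in range(5):
    viewer.capture('wrist');s=env.state();F.append(s['wrist_force'])
print(s['clock'],s['tool_pos'],'F',np.mean(F,0),'sd',np.std(F,0))
E
python3 fa.py
```

```text
6.5667 [ 0.5297 -0.0994  0.0081] F [-0.1789  0.4142 -0.1039] sd [0.178  0.4082 0.3783]
```

Emit:
apply_moves:
  commands:
    - {"x":0.049,"y":-0.003,"z":0.01,"rx":0,"ry":0,"rz":0}
    - {"x":0.049,"y":-0.003,"z":0.01,"rx":0,"ry":0,"rz":0}
    - {"x":0,"y":0,"z":0,"rx":0,"ry":0,"rz":0}

```text
clock: 6.82
tool_pos: [0.5299, -0.0951, 0.0081]
orientation: [[0.101, 0.995, 0.02], [0.975, -0.103, 0.198], [0.199, -0.0, -0.98]]
wrist_force: [-0.4, -0.1, -0.4]
gripper_width: 0.0108
gripper_force: 0.0
```

```bash
python3 fa.py
```

```text
7.0667 [ 0.53   -0.0954  0.0081] F [-0.0076  0.0459 -0.0832] sd [0.3081 0.2036 0.4172]
```

Emit:
apply_moves:
  commands:
    - {"x":0.049,"y":-0.003,"z":0.01,"rx":0,"ry":0,"rz":0}
    - {"x":0,"y":0,"z":0,"rx":0,"ry":0,"rz":0}

```text
clock: 7.23
tool_pos: [0.5301, -0.0932, 0.0082]
orientation: [[0.101, 0.995, 0.02], [0.975, -0.103, 0.198], [0.199, 0.0, -0.98]]
wrist_force: [0.9, -0.4, 0.2]
gripper_width: 0.0102
gripper_force: 0.0
```

Emit:
apply_moves:
  commands:
    - {"x":0.049,"y":-0.003,"z":0.01,"rx":0,"ry":0,"rz":0}
    - {"x":0,"y":0,"z":0,"rx":0,"ry":0,"rz":0}

```text
clock: 7.4
tool_pos: [0.5301, -0.0911, 0.0081]
orientation: [[0.101, 0.995, 0.02], [0.975, -0.103, 0.198], [0.199, -0.0, -0.98]]
wrist_force: [-0.0, 0.8, 0.1]
gripper_width: 0.0108
gripper_force: 0.0
```

```bash
python3 fa.py
```

```text
7.65 [ 0.5301 -0.0914  0.0081] F [-0.1978 -0.2433  0.0796] sd [0.6824 0.4621 0.3194]
```

Emit:
apply_moves:
  commands:
    - {"x":0.049,"y":-0.003,"z":0.01,"rx":0,"ry":0,"rz":0}
    - {"x":0,"y":0,"z":0,"rx":0,"ry":0,"rz":0}

```text
clock: 7.82
tool_pos: [0.5303, -0.0896, 0.0081]
orientation: [[0.101, 0.995, 0.02], [0.975, -0.103, 0.197], [0.198, 0.0, -0.98]]
wrist_force: [-0.3, -1.3, 0.3]
gripper_width: 0.0105
gripper_force: 0.5
```

Emit:
apply_moves:
  commands:
    - {"x":0.049,"y":-0.003,"z":0.01,"rx":0,"ry":0,"rz":0}
    - {"x":0,"y":0,"z":0,"rx":0,"ry":0,"rz":0}

```text
clock: 7.98
tool_pos: [0.5304, -0.088, 0.0082]
orientation: [[0.101, 0.995, 0.021], [0.975, -0.103, 0.196], [0.197, 0.0, -0.98]]
wrist_force: [0.1, -2.6, -0.9]
gripper_width: 0.0107
gripper_force: 1.5
```

```bash
python3 fa.py
```

```text
8.2333 [ 0.5304 -0.0879  0.0082] F [-0.0354 -3.3584 -0.0565] sd [0.6089 0.5467 0.2693]
```

Contact begins at about 1-3.4 N. I'll add a touch more.

Emit:
apply_moves:
  commands:
    - {"x":0.025,"y":-0.0015,"z":0.005,"rx":0,"ry":0,"rz":0}
    - {"x":0,"y":0,"z":0,"rx":0,"ry":0,"rz":0}

```text
clock: 8.4
tool_pos: [0.5305, -0.0871, 0.0082]
orientation: [[0.101, 0.995, 0.021], [0.975, -0.103, 0.196], [0.197, 0.0, -0.98]]
wrist_force: [-0.2, -4.5, 0.4]
gripper_width: 0.0107
gripper_force: 2.5
```

```bash
python3 fa.py; python3 st.py
python3 - <<'E'
from cell import viewer
import cv2
c=viewer.capture('top');i=c['image'][185:335,230:420,::-1]
cv2.imwrite('pics/c4.png',cv2.convertScaleAbs(cv2.resize(i,None,fx=4,fy=4,interpolation=cv2.INTER_CUBIC),alpha=1.3))
E
```

```text
8.65 [ 0.5305 -0.087   0.0082] F [-0.4979 -4.774  -0.0033] sd [0.1991 0.1994 0.3053]
8.65 [ 0.5305 -0.087   0.0082] [-0.2894 -4.9704 -0.217 ] 0.010677487376673846 j [-0.4001  0.1918 -0.2063  1.2312  0.19    1.2684]
[[ 0.101   0.9947  0.0207]
 [ 0.9751 -0.1031  0.1963]
 [ 0.1974  0.0004 -0.9803]]
```

View pics/c4.png

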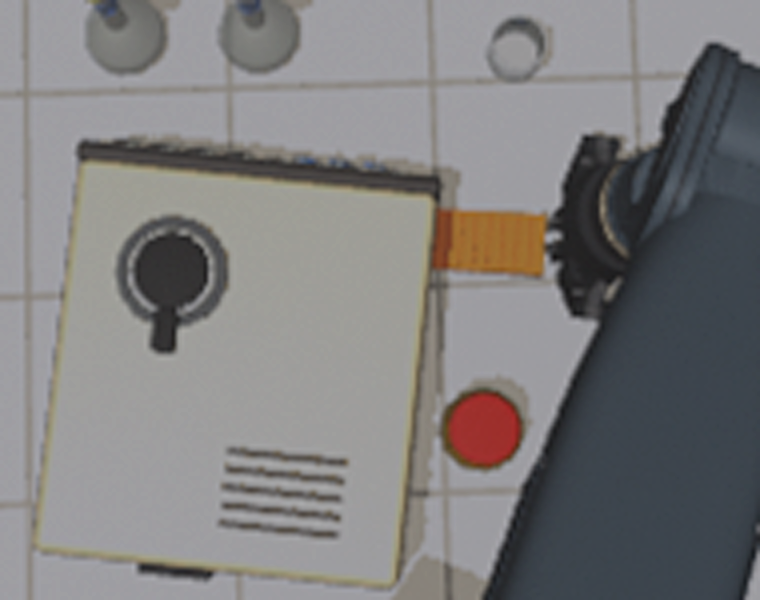

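The case corners (79,142), (440,180), (395,586) have not moved, and the wedge is under the corner with 4.8 N of push. Now I'll back off, rise, level the tool and shut the fingers.

Emit:
apply_moves:
  commands:
    - {"x":-0.2,"y":0,"z":-0.04,"rx":0,"ry":0,"rz":0}
    - {"x":-0.5,"y":0,"z":-0.1,"rx":0,"ry":0,"rz":0}
    - {"x":0,"y":0,"z":0,"rx":0,"ry":0,"rz":0}
    - {"x":0.18,"y":0,"z":-0.9,"rx":0,"ry":0,"rz":0}
    - {"x":0.18,"y":0,"z":-0.9,"rx":0,"ry":0,"rz":0}
    - {"x":0.18,"y":0,"z":-0.9,"rx":0,"ry":0,"rz":0}
    - {"x":0.18,"y":0,"z":-0.9,"rx":0,"ry":0,"rz":0}
    - {"x":0,"y":0,"z":0,"rx":0,"ry":0,"rz":0}

```text
clock: 9.37
tool_pos: [0.5315, -0.1156, 0.1639]
orientation: [[0.098, 0.995, 0.034], [0.975, -0.102, 0.195], [0.198, 0.014, -0.98]]
wrist_force: [1.5, -0.4, 1.2]
gripper_width: 0.0103
gripper_force: 0.0
```

Emit:
apply_moves:
  commands:
    - {"x":0,"y":0,"z":0,"rx":0,"ry":-1,"rz":0}
    - {"x":0,"y":0,"z":0,"rx":0.2,"ry":-1,"rz":0}
    - {"x":0,"y":0,"z":0,"rx":0,"ry":0,"rz":0}
    - {"x":0,"y":0,"z":0,"rx":0,"ry":0,"rz":0}
  claw: -1

```text
clock: 9.7
tool_pos: [0.5274, -0.113, 0.1546]
orientation: [[0.099, 0.995, -0.02], [0.995, -0.099, 0.005], [0.003, -0.02, -1.0]]
wrist_force: [-0.3, -0.4, 0.3]
gripper_width: 0.0003
gripper_force: 0.0
```

```bash
python3 st.py
```

```text
9.7 [ 0.5274 -0.113   0.1546] [-0.3188 -0.3828  0.3362] 0.0003411206938333326 j [-0.3344  0.1043  0.0063  1.4933 -0.0017  1.3352]
[[ 0.0987  0.9949 -0.0199]
 [ 0.9951 -0.0986  0.0051]
 [ 0.0031 -0.0203 -0.9998]]
```

Emit:
apply_moves:
  commands:
    - {"x":0.845,"y":-0.03,"z":0,"rx":0,"ry":0,"rz":0}
    - {"x":0.845,"y":-0.03,"z":0,"rx":0,"ry":0,"rz":0}
    - {"x":0.845,"y":-0.03,"z":0,"rx":0,"ry":0,"rz":0}
    - {"x":0.845,"y":-0.03,"z":0,"rx":0,"ry":0,"rz":0}
    - {"x":0,"y":0,"z":0,"rx":0,"ry":0,"rz":0}
    - {"x":0,"y":0,"z":0.4,"rx":0,"ry":0,"rz":0}
    - {"x":0,"y":0,"z":0.4,"rx":0,"ry":0,"rz":0}
    - {"x":0,"y":0,"z":0,"rx":0,"ry":0,"rz":0}

```text
clock: 10.37
tool_pos: [0.533, 0.0198, 0.1188]
orientation: [[0.102, 0.994, -0.028], [0.995, -0.102, 0.005], [0.002, -0.028, -1.0]]
wrist_force: [-0.5, 0.4, -0.5]
gripper_width: 0.0001
gripper_force: 0.0
```

```bash
python3 fa.py
```

```text
10.6167 [0.5363 0.0193 0.124 ] F [ 0.0505  0.1624 -0.162 ] sd [0.5478 0.263  0.2263]
```

Emit:
apply_moves:
  commands:
    - {"x":0.05,"y":0,"z":0.1,"rx":0,"ry":0,"rz":0}
    - {"x":0,"y":0,"z":0.1,"rx":0,"ry":0,"rz":0}
    - {"x":0,"y":0,"z":0,"rx":0,"ry":0,"rz":0}
    - {"x":0,"y":0,"z":0,"rx":0,"ry":0,"rz":0}

```text
clock: 10.95
tool_pos: [0.5355, 0.022, 0.1147]
orientation: [[0.102, 0.995, -0.021], [0.995, -0.102, 0.002], [0.0, -0.021, -1.0]]
wrist_force: [-1.4, 0.3, -0.3]
gripper_width: 0.0001
gripper_force: 0.0
```

Emit:
apply_moves:
  commands:
    - {"x":0,"y":0,"z":0.04,"rx":0,"ry":0,"rz":0}
    - {"x":0,"y":0,"z":0,"rx":0,"ry":0,"rz":0}

```text
clock: 11.12
tool_pos: [0.5356, 0.022, 0.1132]
orientation: [[0.102, 0.995, -0.02], [0.995, -0.102, 0.002], [0.0, -0.02, -1.0]]
wrist_force: [-0.0, -0.2, 0.4]
gripper_width: 0.0003
gripper_force: 0.0
```

Emit:
apply_moves:
  commands:
    - {"x":0,"y":0,"z":0.025,"rx":0,"ry":0,"rz":0}
    - {"x":0,"y":0,"z":0,"rx":0,"ry":0,"rz":0}

```text
clock: 11.28
tool_pos: [0.5356, 0.0219, 0.1123]
orientation: [[0.102, 0.995, -0.02], [0.995, -0.102, 0.002], [0.0, -0.02, -1.0]]
wrist_force: [0.1, -1.1, -0.3]
gripper_width: 0.0003
gripper_force: 0.0
```

```bash
python3 fa.py
```

```text
11.5333 [0.5358 0.0219 0.1125] F [0.0754 0.1172 0.0084] sd [0.6031 0.0949 0.4029]
```

Emit:
apply_moves:
  commands:
    - {"x":0,"y":0,"z":0.015,"rx":0,"ry":0,"rz":0}
    - {"x":0,"y":0,"z":0,"rx":0,"ry":0,"rz":0}

```text
clock: 11.7
tool_pos: [0.5357, 0.0219, 0.1117]
orientation: [[0.102, 0.995, -0.02], [0.995, -0.102, 0.002], [-0.0, -0.02, -1.0]]
wrist_force: [0.1, 0.4, 0.0]
gripper_width: -0.0001
gripper_force: 0.0
```

Emit:
apply_moves:
  commands:
    - {"x":0,"y":0,"z":0.015,"rx":0,"ry":0,"rz":0}
    - {"x":0,"y":0,"z":0,"rx":0,"ry":0,"rz":0}

```text
clock: 11.87
tool_pos: [0.5358, 0.0219, 0.1115]
orientation: [[0.102, 0.995, -0.02], [0.995, -0.102, 0.002], [0.0, -0.02, -1.0]]
wrist_force: [-1.0, 0.2, 1.3]
gripper_width: 0.0
gripper_force: 0.6
```

```bash
python3 fa.py
```

```text
12.1167 [0.5358 0.0219 0.1115] F [-0.9931  0.2949  1.5754] sd [0.311  0.1352 0.515 ]
```

Contact at z of about 0.1117 with 1.6 N. I'll press on in small steps.

Emit:
apply_moves:
  commands:
    - {"x":0,"y":0,"z":0.02,"rx":0,"ry":0,"rz":0}
    - {"x":0,"y":0,"z":0,"rx":0,"ry":0,"rz":0}

```text
clock: 12.28
tool_pos: [0.5359, 0.0218, 0.1113]
orientation: [[0.102, 0.995, -0.019], [0.995, -0.102, 0.002], [-0.0, -0.019, -1.0]]
wrist_force: [-1.0, -0.8, 4.8]
gripper_width: -0.0003
gripper_force: 2.4
```

Emit:
apply_moves:
  commands:
    - {"x":0,"y":0,"z":0.02,"rx":0,"ry":0,"rz":0}
    - {"x":0,"y":0,"z":0,"rx":0,"ry":0,"rz":0}

```text
clock: 12.45
tool_pos: [0.5359, 0.0218, 0.1113]
orientation: [[0.102, 0.995, -0.018], [0.995, -0.102, 0.002], [-0.0, -0.019, -1.0]]
wrist_force: [-2.4, -0.2, 6.1]
gripper_width: 0.0002
gripper_force: 3.7
```

```bash
python3 fa.py
```

```text
12.7 [0.5359 0.0218 0.1113] F [-2.8529 -0.1615  7.4101] sd [0.3482 0.5109 0.5052]
```

Emit:
apply_moves:
  commands:
    - {"x":0,"y":-0.01,"z":0.012,"rx":0,"ry":0,"rz":0}
    - {"x":0,"y":0,"z":0,"rx":0,"ry":0,"rz":0}

```text
clock: 12.87
tool_pos: [0.5359, 0.0218, 0.1113]
orientation: [[0.102, 0.995, -0.017], [0.995, -0.102, 0.002], [-0.0, -0.017, -1.0]]
wrist_force: [-2.9, -0.0, 8.7]
gripper_width: -0.0001
gripper_force: 4.1
```

```bash
python3 fa.py;python3 fa.py
```

```text
13.1167 [0.5359 0.0218 0.1112] F [-2.2889  0.0817  8.3182] sd [0.9495 0.3737 0.3924]
13.3667 [0.5359 0.0218 0.1112] F [-1.9396 -0.0359  7.9831] sd [0.3511 0.5104 0.2099]
```

Under 8.3 N the corner gives only about 0.3 mm, so it no longer rocks. I'll lift clear and check.

Emit:
apply_moves:
  commands:
    - {"x":0,"y":0,"z":-0.2,"rx":0,"ry":0,"rz":0}
    - {"x":0,"y":0,"z":-0.8,"rx":0,"ry":0,"rz":0}
    - {"x":0,"y":0,"z":-0.8,"rx":0,"ry":0,"rz":0}
    - {"x":-0.9,"y":0,"z":-0.3,"rx":0,"ry":0,"rz":0}
    - {"x":-0.9,"y":0,"z":-0.3,"rx":0,"ry":0,"rz":0}
    - {"x":-0.9,"y":0,"z":0,"rx":0,"ry":0,"rz":0}
    - {"x":-0.9,"y":0,"z":0,"rx":0,"ry":0,"rz":0}
    - {"x":-0.9,"y":0,"z":0,"rx":0,"ry":0,"rz":0}

```text
clock: 14.03
tool_pos: [0.5188, -0.1588, 0.2056]
orientation: [[0.101, 0.995, -0.019], [0.995, -0.101, 0.002], [-0.0, -0.019, -1.0]]
wrist_force: [0.9, 0.9, -0.8]
gripper_width: -0.0004
gripper_force: 0.0
```

Emit:
apply_moves:
  commands:
    - {"x":-0.9,"y":0,"z":0,"rx":0,"ry":0,"rz":0}
    - {"x":0,"y":0,"z":0,"rx":0,"ry":0,"rz":0}
    - {"x":0,"y":0,"z":0,"rx":0,"ry":0,"rz":0}

```text
clock: 14.28
tool_pos: [0.5146, -0.1949, 0.2045]
orientation: [[0.106, 0.994, -0.021], [0.994, -0.106, 0.003], [0.001, -0.021, -1.0]]
wrist_force: [-0.4, 1.3, -0.3]
gripper_width: 0.0003
gripper_force: 0.0
```

Run:
```python
from cell import viewer
import cv2
c=viewer.capture('top');i=c['image'][185:335,230:420,::-1]
cv2.imwrite('pics/c5.png',cv2.convertScaleAbs(cv2.resize(i,None,fx=4,fy=4,interpolation=cv2.INTER_CUBIC),alpha=1.3))
```

```text
(no output)
```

View pics/c5.png

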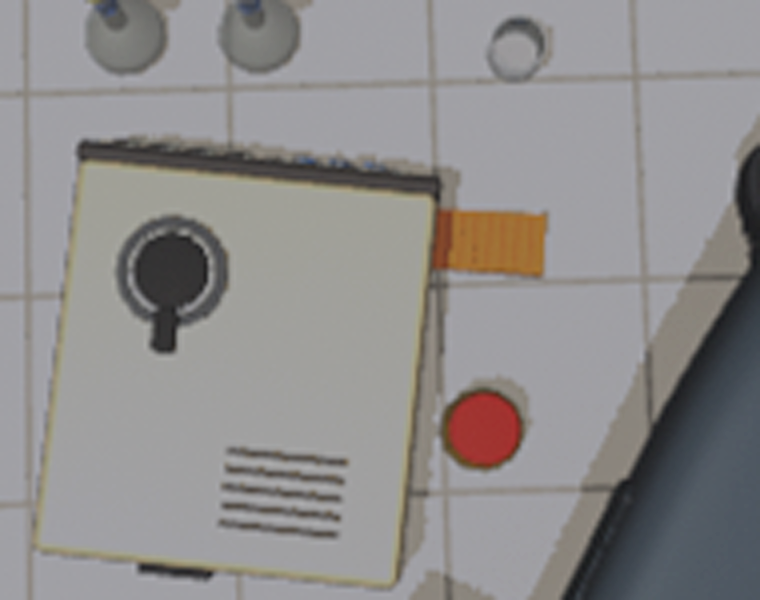

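The wedge (437..547, 210..276) is in place under the corner. The case corners and the bystanders are unchanged and the hand is clear, so I'll hand the job in.

```bash
python3 -c "
from cell import ticket
print(ticket.close_job())"
```

```text
the job is handed in; nothing more can be done
None
```

The wedge is snug under the short foot (about 4.8 N of push), the corner gave about 0.3 mm under a press of about 8 N, the case and the things around it look unmoved in the last top view, and I handed the job in at about 14 s with the hand clear.

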